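Cap the open joint housings

TASK

Close the three open round joint housings of the robot arm against dust: pick out the round caps and seat each on the housing of its own size, plug down in the tube and disc flat on the rim. Leave the square covers, the bearing and the coupling where they are.

Things in the scene. Friction and masses are not known exactly. Their poses are not given: they have to be found in the camera images.
- housing_small: the small open joint housing: an upright round white tube fixed to the bench, 56 mm outside and 46 mm inside diameter, wall 5 mm, rim 60 mm above the bench, open at the top (inside, 18 mm or more below the rim and out of the plug's way, an aluminium motor flange with a dark hub). Origin at the centre of its underside on the bench, z up along the tube; yaw has no meaning.
- housing_medium: the medium open joint housing: an upright round white tube fixed to the bench, 78 mm outside and 68 mm inside diameter, wall 5 mm, rim 60 mm above the bench, open at the top (inside, 18 mm or more below the rim and out of the plug's way, an aluminium motor flange with a dark hub). Origin at the centre of its underside on the bench, z up along the tube; yaw has no meaning.
- housing_large: the large open joint housing: an upright round white tube fixed to the bench, 100 mm outside and 90 mm inside diameter, wall 5 mm, rim 60 mm above the bench, open at the top (inside, 18 mm or more below the rim and out of the plug's way, an aluminium motor flange with a dark hub). Origin at the centre of its underside on the bench, z up along the tube; yaw has no meaning.
- cap_small: small round cap, loose, ~100 g: white-topped disc with orange edge, 62 mm diameter; under it a grey plug 32 mm wide on which it stands; on top a round black knob 28 mm wide. Origin: centre of the plug's foot, z up: plug 0-12 mm, disc 12-18, knob 18-46. On the small housing the plug has 7 mm play all round, the disc lies on the rim: seated, its origin is 48 mm above the housing's. Yaw free.
- cap_medium: medium round cap, loose, ~160 g: white-topped disc with orange edge, 84 mm diameter; under it a grey plug 54 mm wide on which it stands; on top a round black knob 28 mm wide. Origin: centre of the plug's foot, z up: plug 0-12 mm, disc 12-18, knob 18-46. On the medium housing the plug has 7 mm play all round, the disc lies on the rim: seated, its origin is 48 mm above the housing's. Yaw free.
- cap_large: large round cap, loose, ~240 g: white-topped disc with orange edge, 106 mm diameter; under it a grey plug 76 mm wide on which it stands; on top a round black knob 28 mm wide. Origin: centre of the plug's foot, z up: plug 0-12 mm, disc 12-18, knob 18-46. On the large housing the plug has 7 mm play all round, the disc lies on the rim: seated, its origin is 48 mm above the housing's. Yaw free.
- cover_a: a square cover, 80 x 80 mm, otherwise made like the round caps (6 mm white-topped plate with orange edge on a 12 mm square plug, the same black knob up to 46 mm). Belongs to another machine: stays where it is. Origin at the centre of the plug's foot, x and y along its sides.
- cover_b: a square cover, 64 x 64 mm, otherwise made like the round caps (6 mm white-topped plate with orange edge on a 12 mm square plug, the same black knob up to 46 mm). Belongs to another machine: stays where it is. Origin at the centre of the plug's foot, x and y along its sides.
- bearing: a bystander: steel ball-bearing ring lying flat, 42 mm outside, 20 mm inside, 12 mm high. Origin at the centre of its underside.
- coupling: a bystander: plain aluminium shaft coupling standing upright, 30 mm diameter, 36 mm tall. Origin at the centre of its underside.
There are look-alikes about, which are no part of the job. What is shaped like the cap_small but red or yellow is not meant.

How it is judged:
By the outcome, as a careful person would: the job done as asked, in the order asked, and still so for the second after the job is handed in, with the robot touching nothing.
It also fails if it takes over 83 s, if anything falls off the work surface, if the arm or the gripper's body presses on something with over 40 N, if the wrist force passes 120 N, or if a joint passes its speed limit or range.

ROBOT

A 7-joint arm with a two-finger parallel gripper is mounted at the origin on the work surface. World frame = base frame: x ahead of the robot, y to its left, z up, the work surface at z = 0. Lengths are in mm, angles in rad, forces in N, time in s.
With the tool pointing down it reaches from about 425 to 825 mm from the base axis. Payload 3.6 kg.
Tool frame: the origin (TCP) lies at the very end of the fingers, on their centre line; the grasp point (between the pads) lies 19 mm behind it; z points along the fingers, y is the line along which they close (so a half turn about z gives the same grasp; the last joint's range is limited). The gripper opens to 85 mm and grips with 20 to 120 N. Pads are 22 mm wide; open, the fingers measure 114 mm over their backs; the gripper's body (76 mm by 85 mm) begins 54 mm behind the grasp point. The pads swing forward as they close: fully open they stand 13 mm farther back than shut.
Start: joints at [1.075, 0.615, -0.013, 1.423, 0.008, 1.103, -0.04], TCP at [293.686, -579.835, 204.797] pointing down, gripper open.
Joint ranges: [-3.12, 3.12], [-0.3, 2.06], [-1.34, 1.32], [0.26, 2.42], [-1.36, 4.5], [0.01, 1.98], [-2.84, 2.84]. Speed limits (rad/s): [2.79, 2.79, 3.14, 3.14, 3.14, 3.14, 3.14].

INTERFACE

Orientations are given as a unit quaternion [w, x, y, z].
In Python, from rig import ctrl, get_image, camera_model gives the robot as it stands.
- The arm moves only by the shell command python3 -m pendant 'ROWS'. ROWS is JSON, a list of rows, each a list of 3 entries, a list of its own where there are three numbers: the closure, from -1 (fully open) to 1 (shut), then the shift along the tool's x, y, z each as a share of 250 mm, from -1 to 1, then the turn, a rotation vector about the tool's x, y, z each as a share of pi rad, from -1 to 1. A call has 1 to 12 rows; each row is the pose to reach, as a shift and turn from the pose commanded when the call began, along the tool's axes at that moment, turning the shorter way round; what a row does not reach only later rows make up. A row lasts 1/10 s, in which the tool goes at most 50 mm and 8.59 degrees, less where a joint would pass 70% of its speed; a pose out of reach is approached as far as the arm can. A call with a number of a shift or a turn outside -1 to 1 is refused whole. A call with a gripper value outside its range is refused whole. The fingers move at their own pace and stop on an object; the grip force is fixed at half the most. Time passes only in rows, so rows that repeat a pose let the fingers close. It gives the time, the measured TCP pose, the force, the opening and the grip force at its end, in the units of the state.
- ctrl.get_obs(): the state, without advancing time (a new reading comes with each control period).
- get_image(name): name is "scene" or "side" or "wrist"; returns the picture (480x640x3 uint8, red, green, blue); there is no depth.
- camera_model(name): a dict with "fx", "fy", "cx", "cy" (pixels), "R" (3x3) and "t" (3): a world point X has camera coordinates R X + t. Camera axes: x right, y down, z forward; pixel columns grow to the right and rows downward; lengths in mm; the calibration is good to about 2 mm. A picture is of the moment at which its call begins: read the wrist's pose just before it. camera_model takes no time and is no camera call; for the wrist camera it gives the pose at the moment of the call.
- ctrl.close_job(): hands the job in; it is judged then, once.
The state is a dict: "t": time; "joints": joint angles; "joint_velocities": joint speeds; "effort": joint torques, N m; "position": TCP position; "ee_rot": TCP orientation; "contact_force": force on the tool from outside, world axes, zero at the start; "ft_torque": the same for the moment, N m; "grip_width": finger opening in mm; "grasp_force": force on a finger pad.
Only numpy, scipy, OpenCV 4.12 (cv2) and the standard library are available. Lean on these libraries where they do the work, as an engineer would, in place of code of your own. Each camera call takes 0.05 s, during which the arm holds its last target. There are 200 camera calls.

## Working session

There is one attempt and no reset: what is moved stays moved. The work goes in short steps, Python scripts to look and compute and a shell command to move; the robot and the scene stay as the last step left them, time stands still between calls to the robot, and variables do not carry over. Pictures are saved under pics/ and viewed, at most 14 in all, crops included, and the job is handed in when it is done.

```bash
mkdir -p pics
python3 - <<'E'
from rig import ctrl,get_image,camera_model
import cv2
for n in ("scene","side","wrist"):
    m=camera_model(n); print(n,m)
    cv2.imwrite(f"pics/{n}0.png",get_image(n)[:,:,::-1])
o=ctrl.get_obs();print(o)
E
```

```text
scene {'fx': 480.1320710205534, 'fy': 480.1320710205534, 'cx': 319.2770556247051, 'cy': 236.3776185053909, 'R': array([[-0.34767813,  0.93760956,  0.00286731],
       [ 0.7040174 ,  0.26307635, -0.65965926],
       [-0.61925715, -0.22733046, -0.75155934]]), 't': array([ 189.62902502, -345.6360291 , 1389.86227751])}
side {'fx': 458.572636291661, 'fy': 458.572636291661, 'cx': 322.85863003513606, 'cy': 245.3383605667213, 'R': array([[-0.79025725, -0.6126679 , -0.01146831],
       [-0.2968443 ,  0.39912697, -0.86751434],
       [ 0.5360755 , -0.68215519, -0.49727996]]), 't': array([438.9895913 , 214.80990466, 776.94188029])}
wrist {'fx': 431.43911589646933, 'fy': 431.43911589646933, 'cx': 311.54445737598274, 'cy': 237.66222456069906, 'R': array([[ 0.45198796, -0.89201941, -0.00287287],
       [-0.84864252, -0.43099649,  0.30667231],
       [-0.27479585, -0.13617415, -0.95181082]]), 't': array([-647.6232612 ,  -39.87005771,  381.22376521])}
{'t': 0.15, 'joints': array([ 1.07549091,  0.61570827, -0.01256176,  1.42455262,  0.00811933,
        1.10341183, -0.0403941 ]), 'joint_velocities': array([ 0.00048692, -0.00170699,  0.00033132, -0.00524915,  0.00051774,
       -0.00161684,  0.00062704]), 'effort': array([ 7.50271574e-04, -4.69659591e+01,  2.59306021e-01, -1.71251231e+01,
        9.97283118e-03,  7.07205618e-03,  8.37339371e-06]), 'position': array([ 293.36926137, -579.29959674,  203.88998967]), 'ee_rot': array([-9.78538860e-04,  9.72648791e-01,  2.32278496e-01, -2.68793814e-04]), 'contact_force': array([-0.0890011 ,  0.28613562, -0.57994387]), 'ft_torque': array([ 0.01991067, -0.01221428, -0.00385717]), 'grasp_force': 0.0, 'grip_width': 85.48971355847947}
```

View pics/scene0.png

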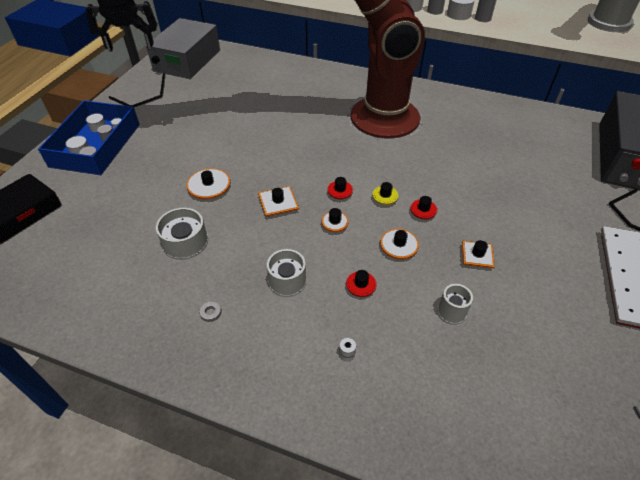

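View pics/side0.png

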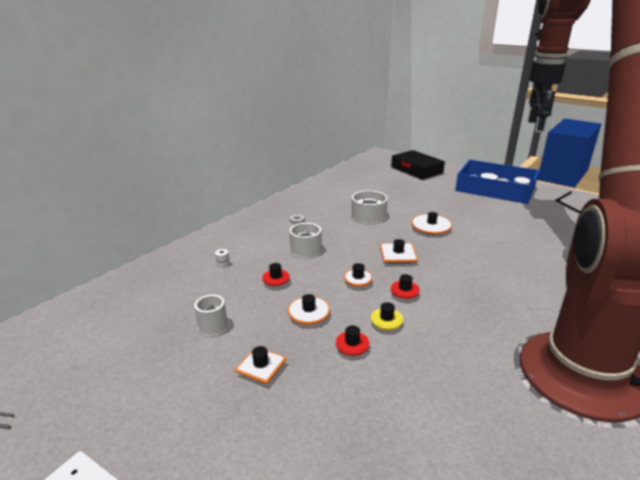

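The scene view shows the caps by their knobs: large (208,180), small (335,215), medium (400,238). The housings are large (181,225), medium (287,262) and small (456,294). The side view agrees with this. Next I measure disc hulls at z=18 and rims at z=60.

```bash
cat > h.py <<'E'
import numpy as np,cv2
from rig import ctrl,get_image,camera_model
def ray(m,px,z):
    px=np.atleast_2d(px).astype(float)
    d=np.c_[(px[:,0]-m['cx'])/m['fx'],(px[:,1]-m['cy'])/m['fy'],np.ones(len(px))]@m['R']
    c=-m['R'].T@m['t']; s=(z-c[2])/d[:,2]
    return c+s[:,None]*d
def proj(m,X):
    c=m['R']@np.asarray(X,float)+m['t']; return np.array([m['fx']*c[0]/c[2]+m['cx'],m['fy']*c[1]/c[2]+m['cy']])
def orange(im):
    h=cv2.cvtColor(im,cv2.COLOR_RGB2HSV)
    return cv2.inRange(h,(7,120,90),(18,255,255))
def discs(im,m,z=18):
    k=cv2.dilate(orange(im),np.ones((3,3)));out=[]
    for c in cv2.findContours(k,cv2.RETR_EXTERNAL,cv2.CHAIN_APPROX_NONE)[0]:
        if cv2.contourArea(c)<150: continue
        P=ray(m,c[:,0],z)[:,:2].astype(np.float32)
        (x,y),r=cv2.minEnclosingCircle(P)
        out.append((np.round(c[:,0].mean(0)),round(x),round(y),round(2*r),round(cv2.contourArea(cv2.convexHull(P))/(np.pi*r*r),2)))
    return out
def circ(P):
    A=np.c_[2*P,np.ones(len(P))];s=np.linalg.lstsq(A,(P**2).sum(1),rcond=None)[0]
    return s[0],s[1],np.sqrt(s[2]+s[0]**2+s[1]**2)
E
python3 - <<'E'
from h import *
ims={}
for n in("scene","side"):
    im=cv2.imread(f"pics/{n}0.png")[:,:,::-1].copy();m=camera_model(n);print(n)
    for d in discs(im,m):print(d)
    ims[n]=im
cr=[]
for n,u,v in(("scene",181,230),("scene",287,268),("scene",455,300),("side",370,207),("side",306,240),("side",211,315)):
    cr.append(cv2.resize(ims[n][v-32:v+32,u-32:u+32],(256,256),interpolation=cv2.INTER_CUBIC))
cv2.imwrite("pics/h.png",np.vstack([np.hstack(cr[:3]),np.hstack(cr[3:])])[:,:,::-1])
E
```

```text
scene
(array([478., 255.]), 440, 325, 99, 0.65)
(array([399., 243.]), 470, 158, 94, 0.93)
(array([335., 222.]), 456, 4, 72, 0.88)
(array([278., 202.]), 440, -144, 121, 0.68)
(array([207., 184.]), 445, -330, 119, 0.91)
(array([ 49., 122.]), 372, -864, 78, 0.49)
(array([82., 85.]), 185, -903, 198, 0.7)
(array([43., 69.]), 167, -1114, 493, 0.45)
side
(array([262., 372.]), 433, 329, 91, 0.47)
(array([308., 318.]), 462, 168, 88, 0.61)
(array([395., 258.]), 434, -133, 116, 0.44)
```

View pics/h.png

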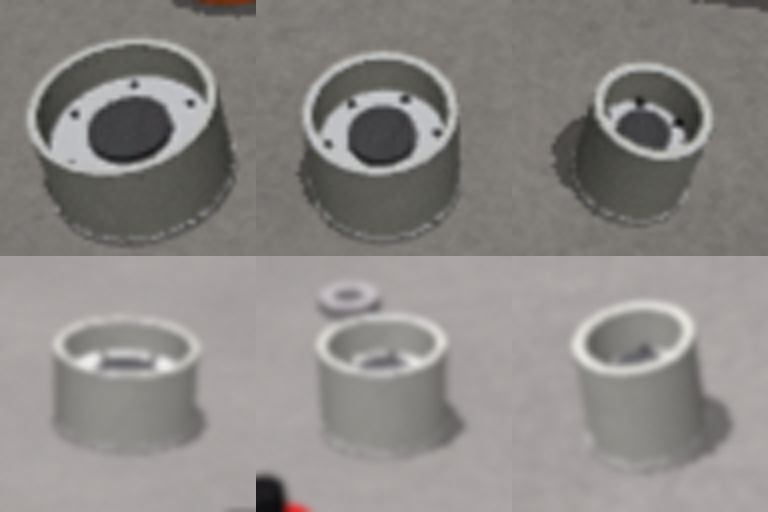

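The crops show bright rims (scene extents in large's crop: columns 28–217, rows 38–175 at 4x), so I fit circles to the bright-rim hulls, and to the orange hulls undilated.

```bash
cat >> h.py <<'E'
def rims(im,m,seeds,th=150):
    g=cv2.cvtColor(im,cv2.COLOR_RGB2GRAY);out=[]
    for u,v,w in seeds:
        u0,v0=u-w,v-w;c=cv2.resize(g[v0:v+w,u0:u+w],None,fx=4,fy=4,interpolation=cv2.INTER_CUBIC)
        C=max(cv2.findContours((c>th).astype(np.uint8),cv2.RETR_EXTERNAL,cv2.CHAIN_APPROX_NONE)[0],key=lambda c:cv2.contourArea(cv2.convexHull(c)))
        px=cv2.convexHull(C)[:,0]; e=cv2.fitEllipse(C)
        t=np.linspace(0,6.28,60);a,b=np.array(e[1])/2;f=np.radians(e[2])
        E=np.c_[e[0][0]+a*np.cos(t)*np.cos(f)-b*np.sin(t)*np.sin(f),e[0][1]+a*np.cos(t)*np.sin(f)+b*np.sin(t)*np.cos(f)]
        out.append(np.round(circ(ray(m,(E+.5)/4-.5+[u0,v0],60)[:,:2]),1))
    return out
def caps(im,m,z=15):
    k=orange(im);k=cv2.morphologyEx(k,cv2.MORPH_CLOSE,np.ones((5,5)));out=[]
    for c in cv2.findContours(k,cv2.RETR_EXTERNAL,cv2.CHAIN_APPROX_NONE)[0]:
        h=cv2.convexHull(c)
        if cv2.contourArea(h)<150: continue
        e=cv2.fitEllipse(c);out.append((np.round(e[0]),np.round(ray(m,e[0],z)[0]),np.round(circ(ray(m,h[:,0],z)[:,:2]),1)))
    return out
E
python3 - <<'E'
from h import *
S={"scene":((181,230,32),(287,268,30),(455,300,26)),"side":((370,207,26),(306,240,26),(211,315,26))}
for n in S:
    im=cv2.imread(f"pics/{n}0.png")[:,:,::-1].copy();m=camera_model(n);print(n)
    for th in(150,170,190):print(th,*rims(im,m,S[n],th))
    for d in caps(im,m):print(*d)
    g=cv2.cvtColor(im,cv2.COLOR_RGB2GRAY)
    N,_,st,ce=cv2.connectedComponentsWithStats((g<40).astype(np.uint8))
    for i in range(1,N):
        if 60<st[i,4]<400: print(np.round(ce[i]),st[i,4],np.round(ray(m,ce[i],35)[0]))
E
```

```text
scene
150 [ 617.8 -294.2   49.4] [637.4 -37.9  38.4] [593.3 297.7  27.2]
170 [ 618.  -293.9   48.4] [637.5 -37.8  37.6] [593.4 297.7  26.5]
190 [ 630.6 -284.6   30.7] [646.2 -18.8  16.2] [605.7 310.6   3.6]
[478. 253.] [436. 324.  15.] [436.8 324.1  41.7]
[399. 243.] [467. 158.  15.] [466.8 157.6  42.8]
[335. 221.] [453.   3.  15.] [453.8   3.1  31.7]
[277. 199.] [ 435. -147.   15.] [ 436.3 -143.9   53.6]
[208. 183.] [ 441. -331.   15.] [ 441.5 -330.3   53.8]
[83. 86.] [ 189. -902.   15.] [ 185.8 -902.7   85.7]
[35. 66.] [  146. -1123.    15.] [  147.8 -1123.6   220.5]
[368.   4.] 224 [-628. -239.   35.]
[155.  59.] 70 [   5. -760.   35.]
[173.  62.] 161 [  -3. -699.   35.]
[381. 132.] 127 [119.  17.  35.]
[  9. 156.] 270 [ 547. -836.   35.]
[207. 178.] 124 [ 444. -328.   35.]
[340. 184.] 153 [354. -19.  35.]
[386. 189.] 139 [332.  88.  35.]
[277. 195.] 134 [ 440. -144.   35.]
[424. 204.] 171 [348. 185.  35.]
[335. 216.] 150 [456.   3.  35.]
[400. 238.] 163 [470. 158.  35.]
[479. 248.] 178 [439. 323.  35.]
[361. 279.] 218 [603. 111.  35.]
side
150 [ 595.9 -253.3  149.4] [611.8  -7.6 
[... 267 characters left out ...]
5.] [458.  -2.  15.] [450.7  10.7  29.4]
[371. 271.] [443. -33.  15.] [ 431.8 -132.7   45.3]
[432. 223.] [ 441. -331.   15.] [ 437.  -317.    49.7]
[541.   6.] 94 [  3414. -12133.     35.]
[615.  26.] 225 [ 1043. -6866.    35.]
[609. 114.] 395 [  267. -1787.    35.]
[603. 187.] 86 [ 121. -814.   35.]
[432. 218.] 63 [ 438. -320.   35.]
[398. 246.] 86 [ 434. -136.   35.]
[275. 271.] 130 [593. 119.  35.]
[358. 271.] 109 [450.  11.  35.]
[627. 275.] 183 [ -13. -314.   35.]
[405. 283.] 147 [346. -10.  35.]
[308. 303.] 142 [464. 164.  35.]
[387. 311.] 163 [327.  95.  35.]
[352. 336.] 222 [340. 192.  35.]
[260. 357.] 220 [434. 328.  35.]
[556. 360.] 122 [40. 40. 35.]
[634. 381.] 99 [-68.  14.  35.]
```

Radii agree with the given sizes (50/39/28 for rims, 53/42/32 for caps). The two views differ by up to 13 mm on the cap positions, so I'll check them from the wrist camera. I'm writing a helper for the moves and hovering near the large cap.

```bash
cat >> h.py <<'E'
from scipy.spatial.transform import Rotation as Ro
def plan(*targets):
    o=ctrl.get_obs();q=o['ee_rot'];R=Ro.from_quat([q[1],q[2],q[3],q[0]])
    print('t',round(o['t'],2),'pos',o['position'].round(1),'w',round(o['grip_width'],1),'g',round(o['grasp_force'],1),'F',o['contact_force'].round(1),'rot',(Ro.from_matrix(np.diag([1,-1,-1.]))*R).as_rotvec().round(3))
    for T in targets: print(T,(R.inv().apply(np.array(T)-o['position'])/250).round(4))
E
python3 - <<'E'
from h import *
m=camera_model("wrist");c=-m['R'].T@m['t'];o=ctrl.get_obs()
q=o['ee_rot'];R=Ro.from_quat([q[1],q[2],q[3],q[0]])
print("cam in tool",R.inv().apply(c-o['position']),"look in tool",R.inv().apply(m['R'][2]))
plan([440,-326,150])
E
```

```text
cam in tool [  79.09612687   -0.94811603 -169.486624  ] look in tool [-3.06600223e-01 -4.30009513e-04  9.51838284e-01]
t 0.15 pos [ 293.4 -579.3  203.9] w 85.5 g 0.0 F [-0.1  0.3 -0.6] rot [ 0.002 -0.001 -0.469]
[440, -326, 150] [ 0.9811 -0.6384  0.2168]
```

```bash
python3 -m pendant '[[-1,[0.98,-0.64,0.1],[0,0,0]],[-1,[0.98,-0.64,0.1],[0,0,0]],[-1,[0.98,-0.64,0.1],[0,0,0]],[-1,[0.98,-0.64,0.1],[0,0,0]],[-1,[0.98,-0.64,0.1],[0,0,0]],[-1,[0.98,-0.64,0.1],[0,0,0]],[-1,[0.98,-0.64,0.1],[0,0,0]],[-1,[0.98,-0.64,0.1],[0,0,0]],[-1,[0.98,-0.64,0.1],[0,0,0]]]'
python3 - <<'E'
from h import *
m=camera_model("wrist");im=get_image("wrist");cv2.imwrite("pics/w1.png",im[:,:,::-1])
for d in caps(im,m):print(*d)
plan([440,-326,22])
E
```

```text
t: 1.05
position: [438.9, -327.9, 179.7]
ee_rot: [0.0, 0.973, 0.231, -0.001]
contact_force: [0.6, -0.3, -0.3]
grip_width: 85.4
grasp_force: 0.0
[315. 198.] [ 444. -327.   15.] [ 441.3 -328.3   53.2]
[324. 180.] [ 459. -328.   15.] [ 445.2 -328.3   49.9]
[86. 90.] [ 440. -141.   15.] [ 438.6 -140.3   53.9]
t 1.1 pos [ 438.7 -328.3  179.8] w 85.4 g 0.0 F [-0.3 -0.4  0.1] rot [-0.001 -0.001 -0.466]
[440, -326, 22] [ 0.0095 -0.0063  0.6311]
```

View pics/w1.png

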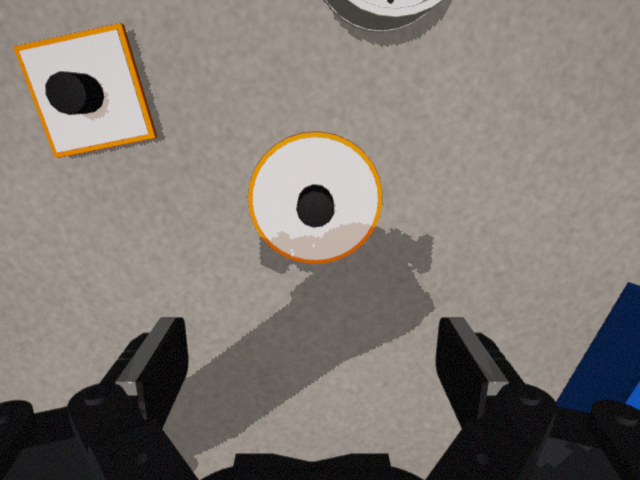

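The wrist view shows the large cap disc centred at (315,198) and its knob at (315,205). It measures (441,-328) and 106 mm, agreeing with the scene camera. Descending and gripping.

```bash
python3 -m pendant '[[-1,[0.01,0.008,0.4],[0,0,0]],[-1,[0.01,0.008,0.4],[0,0,0]],[-1,[0.01,0.008,0.5],[0,0,0]],[-1,[0.01,0.008,0.6],[0,0,0]],[-1,[0.01,0.008,0.625],[0,0,0]],[-1,[0.01,0.008,0.625],[0,0,0]],[1,[0.01,0.008,0.625],[0,0,0]],[1,[0.01,0.008,0.625],[0,0,0]],[1,[0.01,0.008,0.625],[0,0,0]],[1,[0.01,0.008,0.625],[0,0,0]],[1,[0.01,0.008,0.625],[0,0,0]],[1,[0.01,0.008,0.625],[0,0,0]]]'
python3 -m pendant '[[1,[0,0,0],[0,0,0]],[1,[0,0,0],[0,0,0]],[1,[0,0,-0.1],[0,0,0]],[1,[0,0,-0.2],[0,0,0]],[1,[0,0,-0.38],[0,0,0]],[1,[0,0,-0.38],[0,0,0]],[1,[0,0,-0.38],[0,0,0]]]'
python3 - <<'E'
from h import *
plan([618,-293,118])
m=camera_model("wrist");im=get_image("wrist");cv2.imwrite("pics/w2.png",im[:,:,::-1])
E
```

```text
t: 2.3
position: [443.2, -327.1, 23.8]
ee_rot: [0.0, 0.973, 0.232, 0.0]
contact_force: [-0.3, -0.3, -0.7]
grip_width: 0.5
grasp_force: 0.0
t: 3.0
position: [443.6, -327.4, 119.6]
ee_rot: [0.001, 0.973, 0.232, 0.001]
contact_force: [-0.9, 0.2, -1.0]
grip_width: -0.1
grasp_force: 0.0
t 3.0 pos [ 443.6 -327.4  119.6] w -0.1 g 0.0 F [-0.9  0.2 -1. ] rot [-0.002  0.002 -0.469]
[618, -293, 118] [0.6846 0.1924 0.0076]
```

View pics/w2.png

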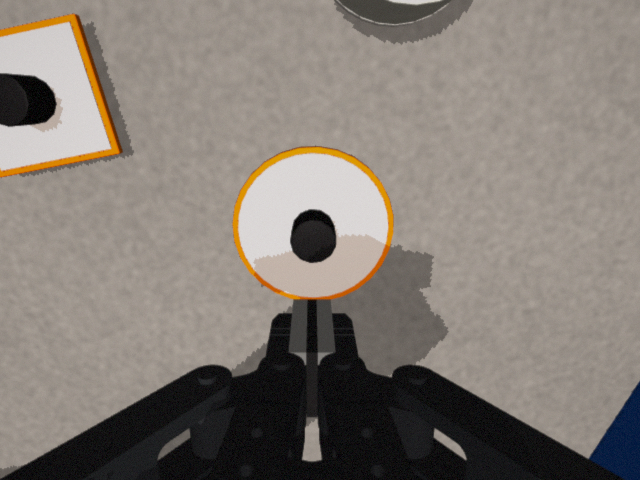

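The grasp missed: the fingers shut to 0 and the cap is still at (313,222) on the bench. I'll measure where it is now before trying again.

Run:
```python
from h import *
for n in("wrist","scene","side"):
    m=camera_model(n);im=get_image(n);cv2.imwrite(f"pics/{n}3.png",im[:,:,::-1]);p=ctrl.get_obs()['position']
    print(n,[d[2] for d in caps(im,m) if abs(d[1][1]+330)<60],"tcp px",proj(m,p).round(),"knobtop px",proj(m,[p[0],p[1],46]).round())
    if n!="wrist":
        u,v=proj(m,[442,-329,60]).astype(int);c=im[v-75:v+75,u-75:u+75];cv2.imwrite(f"pics/c{n}3.png",cv2.resize(c,(400,400))[:,:,::-1])
a=np.hstack([cv2.imread("pics/cscene3.png"),cv2.imread("pics/cside3.png")]);cv2.imwrite("pics/c3.png",a)
```

```text
wrist [array([ 441.4, -328.4,   53.4])] tcp px [313. 292.] knobtop px [313. 240.]
scene [array([ 440.9, -330.7,   54.3])] tcp px [202. 150.] knobtop px [207. 174.]
side [array([ 437.2, -318.8,   50.7])] tcp px [435. 188.] knobtop px [432. 213.]
```

View pics/c3.png

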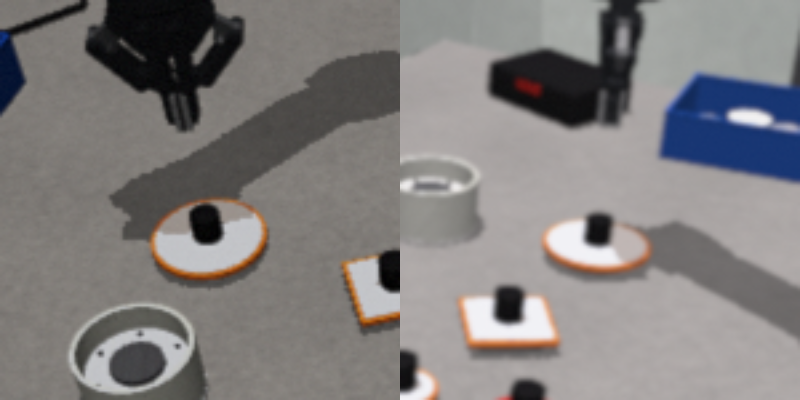

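The crops show the shut fingertips, at (180,127) in the scene crop and (210,120) in the side crop, well above where the reported TCP projects. I'll triangulate the true tip.

Run:
```python
from h import *
A=[];b=[]
for n,(x,y) in(("scene",(182,129)),("side",(210,125))):
    m=camera_model(n);u,v=proj(m,[442,-329,60]).astype(int);px=[u-75+x*150/400,v-75+y*150/400];print(n,px)
    d=ray(m,px,0)[0]-ray(m,px,500)[0];d/=np.linalg.norm(d);P=np.eye(3)-np.outer(d,d);A.append(P);b.append(P@ray(m,px,0)[0])
X=np.linalg.lstsq(np.vstack(A),np.hstack(b),rcond=None)[0];print(X);plan()
for n in("scene","side"):print(n,proj(camera_model(n),X))
```

```text
scene [np.float64(198.25), np.float64(142.375)]
side [np.float64(436.75), np.float64(178.875)]
[ 442.40625184 -330.86811866  139.23301342]
t 3.2 pos [ 442.2 -326.4  117.2] w 0.2 g 0.0 F [-0.4 -0.6  0.1] rot [ 0.002 -0.002 -0.469]
scene [198.18632992 142.2207198 ]
side [436.65861958 178.99100059]
```

The fingertips are actually about 21 mm above the reported TCP, while x and y agree. So I'll grasp at a reported z of about 2.

```bash
python3 -m pendant '[[-1,[0,-0.005,0],[0,0,0]],[-1,[0,-0.005,0],[0,0,0]],[-1,[0,-0.005,0],[0,0,0]],[-1,[0,-0.005,0],[0,0,0]],[-1,[0,-0.005,0.1],[0,0,0]],[-1,[0,-0.005,0.2],[0,0,0]],[-1,[0,-0.005,0.3],[0,0,0]],[-1,[0,-0.005,0.4],[0,0,0]],[-1,[0,-0.005,0.465],[0,0,0]],[-1,[0,-0.005,0.465],[0,0,0]]]'
python3 -m pendant '[[1,[0,0,0],[0,0,0]],[1,[0,0,0],[0,0,0]],[1,[0,0,0],[0,0,0]],[1,[0,0,0],[0,0,0]],[1,[0,0,0],[0,0,0]],[1,[0,0,0],[0,0,0]],[1,[0,0,0],[0,0,0]],[1,[0,0,0],[0,0,0]]]'
```

```text
t: 4.2
position: [441.0, -324.8, 0.2]
ee_rot: [-0.002, 0.973, 0.232, -0.002]
contact_force: [-0.8, 0.4, 0.4]
grip_width: 85.3
grasp_force: 0.0
t: 5.0
position: [443.4, -326.7, 3.6]
ee_rot: [0.001, 0.973, 0.232, 0.001]
contact_force: [0.1, -0.3, 4.7]
grip_width: 25.8
grasp_force: 58.6
```

Gripped. Lifting, then looking.

```bash
python3 -m pendant '[[1,[0,0,-0.05],[0,0,0]],[1,[0,0,-0.15],[0,0,0]],[1,[0,0,-0.3],[0,0,0]],[1,[0,0,-0.45],[0,0,0]],[1,[0,0,-0.45],[0,0,0]],[1,[0,0,-0.45],[0,0,0]]]'
python3 - <<'E'
from h import *
plan([618,-293,100])
m=camera_model("wrist");im=get_image("wrist");cv2.imwrite("pics/w4.png",im[:,:,::-1])
p=ctrl.get_obs()['position']
print(p,[d[1:] for d in caps(im,m,p[2]-3.6+15)])
E
```

```text
t: 5.6
position: [442.4, -325.8, 115.7]
ee_rot: [0.0, 0.973, 0.232, 0.0]
contact_force: [-0.1, -0.6, -2.7]
grip_width: 26.0
grasp_force: 59.4
t 5.6 pos [ 442.4 -325.8  115.7] w 26.0 g 59.4 F [-0.1 -0.6 -2.7] rot [-0.001  0.001 -0.469]
[618, -293, 100] [0.6858 0.2003 0.0635]
[ 441.49965029 -325.19220045  114.41853275] [(array([ 394., -349.,  126.]), array([ 416.2, -337.3,   30.7])), (array([ 443., -324.,  126.]), array([ 438.8, -326.3,   54.2])), (array([ 470., -204.,  126.]), array([ 469.1, -204.5,   29.9]))]
```

View pics/w4.png

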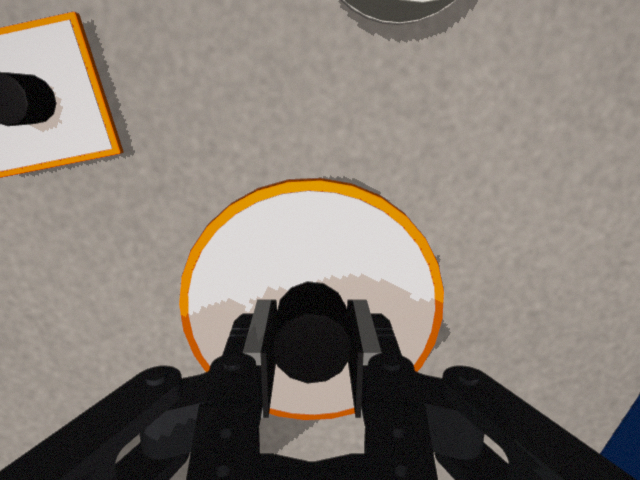

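The large cap is held by the knob, offset about (-2,-1) mm from the TCP. The large housing is just coming in at the top of the picture, around (400,0). I'll move partway and measure its rim from near.

```bash
python3 -m pendant '[[1,[0.15,0.1,0],[0,0,0]],[1,[0.27,0.2,0],[0,0,0]],[1,[0.27,0.2,0],[0,0,0]],[1,[0.27,0.2,0],[0,0,0]]]'
python3 - <<'E'
from h import *
m=camera_model("wrist");im=get_image("wrist");cv2.imwrite("pics/w5.png",im[:,:,::-1])
p=ctrl.get_obs()['position'];print(proj(m,[618,-293,60]))
plan([620,-293,110])
E
```

```text
t: 6.05
position: [524.4, -338.7, 112.2]
ee_rot: [-0.002, 0.972, 0.233, -0.002]
contact_force: [-0.9, -0.4, -3.0]
grip_width: 25.4
grasp_force: 59.5
[317.8967016   42.36301088]
t 6.1 pos [ 523.3 -339.2  112.5] w 25.4 g 59.5 F [-0.3 -0.5 -2.1] rot [ 0.004 -0.004 -0.469]
[620, -293, 110] [0.4285 0.01   0.0085]
```

View pics/w5.png

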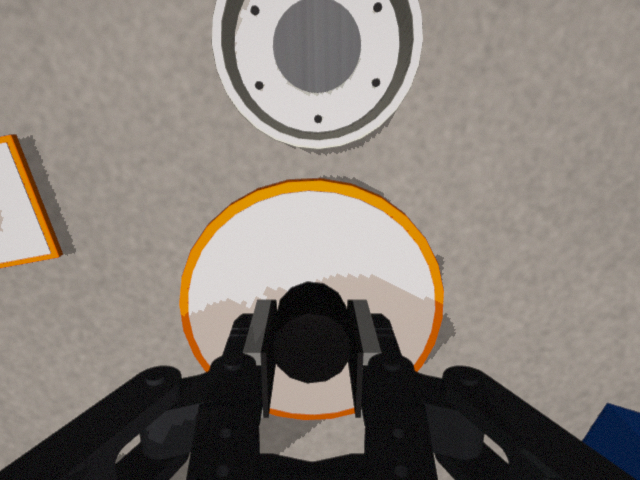

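The large rim spans columns 212–422 with its bottom at row 148, centred near (317,42). That matches the predicted projection of (618,-293), so I move over and lower.

```bash
python3 -m pendant '[[1,[0.15,0.005,0],[0,0,0]],[1,[0.3,0.01,0],[0,0,0]],[1,[0.43,0.01,0],[0,0,0]],[1,[0.43,0.01,0],[0,0,0]],[1,[0.43,0.01,0.06],[0,0,0]],[1,[0.43,0.01,0.12],[0,0,0]],[1,[0.43,0.01,0.16],[0,0,0]],[1,[0.43,0.01,0.18],[0,0,0]],[1,[0.43,0.01,0.2],[0,0,0]],[1,[0.43,0.01,0.21],[0,0,0]],[1,[0.43,0.01,0.22],[0,0,0]],[1,[0.43,0.01,0.22],[0,0,0]]]'
python3 - <<'E'
from h import *
plan([620,-293,51.5]);plan()
E
```

```text
t: 7.3
position: [622.4, -293.7, 59.8]
ee_rot: [-0.0, 0.973, 0.232, 0.0]
contact_force: [-0.7, -0.7, -1.5]
grip_width: 25.6
grasp_force: 59.6
t 7.3 pos [ 622.4 -293.7   59.8] w 25.6 g 59.6 F [-0.7 -0.7 -1.5] rot [ 0.     0.    -0.469]
[620, -293, 51.5] [-0.0074 -0.0067  0.0333]
t 7.3 pos [ 622.4 -293.7   59.8] w 25.6 g 59.6 F [-0.7 -0.7 -1.5] rot [ 0.     0.    -0.469]
```

```bash
python3 -m pendant '[[1,[-0.004,-0.003,0.01],[0,0,0]],[1,[-0.004,-0.003,0.02],[0,0,0]],[1,[-0.004,-0.003,0.027],[0,0,0]],[1,[-0.004,-0.003,0.027],[0,0,0]]]';python3 -m pendant '[[1,[0,0,0.005],[0,0,0]],[1,[0,0,0.005],[0,0,0]]]'
python3 - <<'E'
from h import *
m=camera_model("scene");im=get_image("scene");cv2.imwrite("pics/s6.png",cv2.resize(im[190:280,120:240],(800,600),interpolation=cv2.INTER_CUBIC)[:,:,::-1])
E
```

```text
t: 7.7
position: [620.9, -293.3, 52.7]
ee_rot: [-0.0, 0.973, 0.232, -0.0]
contact_force: [0.5, 0.0, -3.0]
grip_width: 25.5
grasp_force: 59.6
t: 7.9
position: [621.3, -293.5, 51.9]
ee_rot: [0.0, 0.973, 0.232, 0.0]
contact_force: [0.5, 0.4, -1.4]
grip_width: 25.5
grasp_force: 59.6
```

View pics/s6.png

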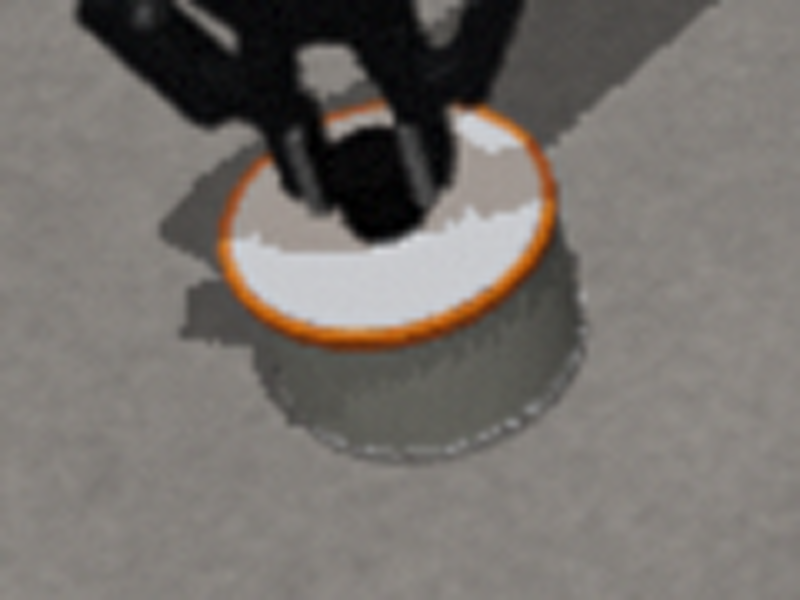

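The large cap sits centred over its tube. I'll lower it until there is contact force.

```bash
python3 -m pendant '[[1,[0,0,0.006],[0,0,0]],[1,[0,0,0.006],[0,0,0]]]';python3 -m pendant '[[1,[0,0,0.005],[0,0,0]],[1,[0,0,0.005],[0,0,0]]]'
```

```text
t: 8.15
position: [621.3, -293.5, 51.7]
ee_rot: [0.0, 0.973, 0.232, 0.0]
contact_force: [-2.6, 1.9, 5.3]
grip_width: 25.4
grasp_force: 60.4
t: 8.35
position: [621.3, -293.5, 51.7]
ee_rot: [0.0, 0.973, 0.232, 0.0]
contact_force: [-4.1, 2.2, 9.5]
grip_width: 25.5
grasp_force: 60.8
```

Seated: contact at 51.7, as expected. Releasing, rising, and heading for the small cap.

```bash
python3 -m pendant '[[-1,[0,0,-0.012],[0,0,0]],[-1,[0,0,-0.012],[0,0,0]],[-1,[0,0,-0.012],[0,0,0]],[-1,[0,0,-0.012],[0,0,0]],[-1,[0,0,-0.012],[0,0,0]],[-1,[0,0,-0.15],[0,0,0]],[-1,[0,0,-0.3],[0,0,0]],[-1,[0,0,-0.45],[0,0,0]],[-1,[0,-0.2,-0.45],[0,0,0]],[-1,[0,-0.4,-0.45],[0,0,0]],[-1,[0,-0.6,-0.45],[0,0,0]],[-1,[0,-0.8,-0.45],[0,0,0]]]'
python3 -m pendant '[[-1,[-0.06,-0.2,0],[0,0,0]],[-1,[-0.06,-0.4,0],[0,0,0]],[-1,[-0.06,-0.56,0],[0,0,0]],[-1,[-0.06,-0.56,0],[0,0,0]],[-1,[-0.06,-0.56,0],[0,0,0]]]'
python3 - <<'E'
from h import *
im=get_image("scene");m=camera_model("scene")
print([d[1:] for d in caps(im,m,15) if d[0][1]>150],[d[2] for d in caps(im,m,63) if d[0][0]<250])
im=get_image("wrist");m=camera_model("wrist")
print([d[1:] for d in caps(im,m,15)])
plan([453,3,3])
E
```

```text
t: 9.55
position: [529.8, -113.4, 161.7]
ee_rot: [-0.0, 0.973, 0.232, 0.0]
contact_force: [0.6, 1.5, -0.4]
grip_width: 85.8
grasp_force: 0.0
t: 10.05
position: [454.2, 3.8, 161.9]
ee_rot: [0.0, 0.972, 0.234, 0.0]
contact_force: [0.2, -0.6, 0.1]
grip_width: 85.5
grasp_force: 0.0
[(array([436., 324.,  15.]), array([436.2, 324.3,  41.5])), (array([467., 158.,  15.]), array([466.9, 157.6,  42.9])), (array([453.,   3.,  15.]), array([453.3,   3.1,  32.1])), (array([ 584., -329.,   15.]), array([ 583.5, -329.2,   57.6])), (array([ 435., -147.,   15.]), array([ 436. , -145. ,   52.6]))] [array([ 618.7, -295.8,   54.2]), array([ 240.1, -837.6,   82. ]), array([  175.9, -1004.7,   232.9])]
[(array([ 438., -146.,   15.]), array([ 437.4, -144.9,   52.9])), (array([455.,   4.,  15.]), array([454.4,   3.9,  31.1])), (array([470., 160.,  15.]), array([468.5, 159.1,  42.5]))]
t 10.15 pos [455.    1.8 161.7] w 85.4 g 0.0 F [0.1 0.1 1. ] rot [-0.001  0.001 -0.467]
[453, 3, 3] [-0.0052 -0.0084  0.6349]
```

The large cap is seated at (618.7,-295.8) on the housing at (618,-294). The small cap is at (454,4), right under the tool, so I descend, grip and lift.

```bash
python3 -m pendant '[[-1,[0,-0.003,0.2],[0,0,0]],[-1,[0,-0.003,0.4],[0,0,0]],[-1,[0,-0.003,0.55],[0,0,0]],[-1,[0,-0.003,0.632],[0,0,0]],[-1,[0,-0.003,0.632],[0,0,0]],[-1,[0,-0.003,0.632],[0,0,0]],[1,[0,-0.003,0.632],[0,0,0]],[1,[0,-0.003,0.632],[0,0,0]],[1,[0,-0.003,0.632],[0,0,0]],[1,[0,-0.003,0.632],[0,0,0]],[1,[0,-0.003,0.632],[0,0,0]],[1,[0,-0.003,0.632],[0,0,0]]]'
python3 -m pendant '[[1,[0,0,0],[0,0,0]],[1,[0,0,0],[0,0,0]]]'
python3 -m pendant '[[1,[0,0,-0.05],[0,0,0]],[1,[0,0,-0.2],[0,0,0]],[1,[0,0,-0.4],[0,0,0]],[1,[0,0,-0.4],[0,0,0]],[1,[0,0,-0.4],[0,0,0]]]'
python3 - <<'E'
from h import *
im=get_image("wrist");m=camera_model("wrist");cv2.imwrite("pics/w7.png",im[:,:,::-1])
p=ctrl.get_obs()['position'];print([d[1:] for d in caps(im,m,p[2]-3.6+15)])
plan([595,297,102])
E
```

```text
t: 11.35
position: [454.4, 3.7, 4.5]
ee_rot: [0.0, 0.973, 0.232, 0.001]
contact_force: [0.4, -0.1, 6.3]
grip_width: 25.5
grasp_force: 58.5
t: 11.55
position: [454.4, 3.7, 4.5]
ee_rot: [0.0, 0.973, 0.232, 0.001]
contact_force: [-0.1, -0.7, 6.4]
grip_width: 25.5
grasp_force: 58.5
t: 12.05
position: [454.2, 3.8, 104.6]
ee_rot: [0.0, 0.973, 0.232, 0.001]
contact_force: [0.6, 1.2, -1.8]
grip_width: 25.2
grasp_force: 59.4
[(array([473., -72., 115.]), array([472.5, -72.3,  30.6])), (array([423.,  24., 115.]), array([443.5,  27.1,   8.7])), (array([455.,   6., 115.]), array([454. ,   5. ,  30.8])), (array([490., 114., 115.]), array([488.6, 113.3,  26. ]))]
t 12.1 pos [453.    3.7 103.4] w 25.6 g 59.4 F [-0.4  0.2 -1.5] rot [ 0.    -0.001 -0.469]
[595, 297, 102] [ 1.0367 -0.7899  0.005 ]
```

View pics/w7.png

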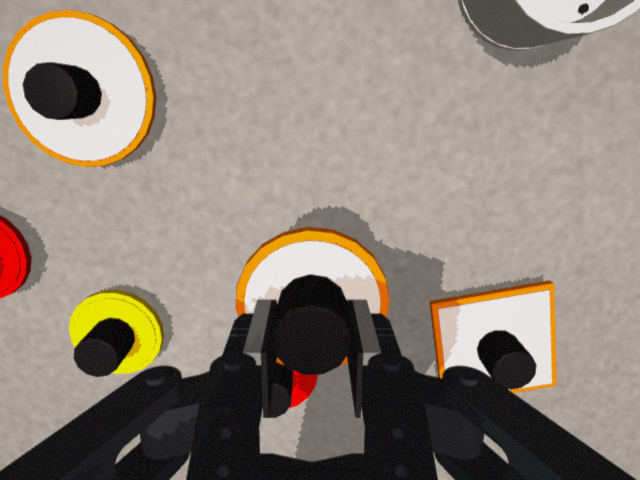

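The small cap is held and centred: disc at (312,290), cap at (454,5). I move to just short of the small housing to check its rim.

```bash
python3 -m pendant '[[1,[0.13,-0.15,0],[0,0,0]],[1,[0.26,-0.3,0],[0,0,0]],[1,[0.39,-0.45,0],[0,0,0]],[1,[0.52,-0.6,0],[0,0,0]],[1,[0.66,-0.79,0],[0,0,0]],[1,[0.66,-0.79,0],[0,0,0]],[1,[0.66,-0.79,0],[0,0,0]],[1,[0.66,-0.79,0],[0,0,0]]]'
python3 - <<'E'
from h import *
im=get_image("wrist");m=camera_model("wrist")
u,v=proj(m,[593,298,60]).astype(int);print(u,v)
w=min(75,v)
for th in(150,170,190):print(rims(im,m,[(u,v,w)],th))
cv2.imwrite("pics/w8.png",im[:,:,::-1]);plan([593,297,102])
E
```

```text
t: 12.9
position: [510.6, 251.9, 101.8]
ee_rot: [0.001, 0.973, 0.232, -0.002]
contact_force: [-0.3, -0.4, -0.8]
grip_width: 25.9
grasp_force: 59.4
302 63
[array([592.8, 301. ,  31.2])]
[array([594.2, 298.1,  27.4])]
[array([594.2, 298. ,  27.1])]
t 12.95 pos [511.  251.3 102.3] w 25.2 g 59.4 F [-0.2 -1.  -0.5] rot [-0.003 -0.004 -0.466]
[593, 297, 102] [ 0.3751 -0.0162 -0.0005]
```

View pics/w8.png

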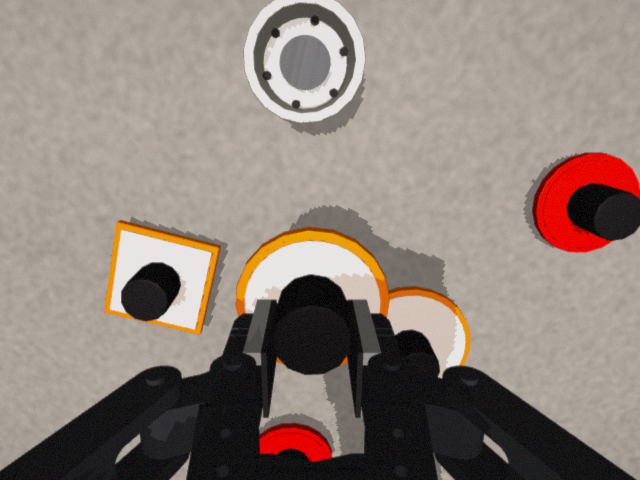

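The small rim is at (594,298), image (304,60), radius 27.3. Moving over and lowering.

```bash
python3 -m pendant '[[1,[0.15,-0.015,0],[0,0,0]],[1,[0.3,-0.015,0],[0,0,0]],[1,[0.378,-0.015,0],[0,0,0]],[1,[0.378,-0.015,0],[0,0,0]],[1,[0.378,-0.015,0.05],[0,0,0]],[1,[0.378,-0.015,0.1],[0,0,0]],[1,[0.378,-0.015,0.14],[0,0,0]],[1,[0.378,-0.015,0.17],[0,0,0]],[1,[0.378,-0.015,0.18],[0,0,0]],[1,[0.378,-0.015,0.187],[0,0,0]],[1,[0.378,-0.015,0.187],[0,0,0]]]'
python3 -m pendant '[[1,[0,0,0.005],[0,0,0]],[1,[0,0,0.01],[0,0,0]],[1,[0,0,0.01],[0,0,0]]]'
```

```text
t: 14.05
position: [594.4, 300.7, 57.0]
ee_rot: [-0.0, 0.973, 0.232, 0.0]
contact_force: [0.7, -0.5, -1.3]
grip_width: 25.4
grasp_force: 59.4
t: 14.35
position: [594.3, 300.5, 54.4]
ee_rot: [-0.0, 0.973, 0.232, 0.0]
contact_force: [-0.3, -0.4, -0.9]
grip_width: 25.5
grasp_force: 59.4
```

```bash
python3 -m pendant '[[1,[-0.005,0.01,0],[0,0,0]],[1,[-0.005,0.01,0.004],[0,0,0]],[1,[-0.005,0.01,0.008],[0,0,0]],[1,[-0.005,0.01,0.008],[0,0,0]]]'
python3 -m pendant '[[1,[0,0,0.005],[0,0,0]],[1,[0,0,0.008],[0,0,0]],[1,[0,0,0.008],[0,0,0]]]'
python3 - <<'E'
from h import *
im=get_image("scene");m=camera_model("scene")
print([d[2] for d in caps(im,m,63) if d[0][0]>420])
E
```

```text
t: 14.75
position: [594.7, 297.2, 52.8]
ee_rot: [0.0, 0.973, 0.232, 0.0]
contact_force: [-1.0, -1.6, 1.0]
grip_width: 25.4
grasp_force: 59.8
t: 15.05
position: [594.7, 297.2, 52.7]
ee_rot: [0.0, 0.973, 0.232, 0.0]
contact_force: [-1.9, -3.1, 9.9]
grip_width: 25.4
grasp_force: 60.8
[array([594.4, 297.2,  31.2])]
```

The small cap is seated, with contact at 52.7 and its disc at (594.4,297.2). Releasing and going to the medium cap.

```bash
python3 -m pendant '[[-1,[0,0,-0.01],[0,0,0]],[-1,[0,0,-0.01],[0,0,0]],[-1,[0,0,-0.01],[0,0,0]],[-1,[0,0,-0.01],[0,0,0]],[-1,[0,0,-0.01],[0,0,0]],[-1,[0,0,-0.15],[0,0,0]],[-1,[0,0,-0.3],[0,0,0]],[-1,[0,0,-0.44],[0,0,0]],[-1,[-0.18,0.07,-0.44],[0,0,0]],[-1,[-0.36,0.14,-0.44],[0,0,0]],[-1,[-0.54,0.2,-0.44],[0,0,0]],[-1,[-0.705,0.266,-0.44],[0,0,0]]]'
python3 -m pendant '[[-1,[0,0,0],[0,0,0]],[-1,[0,0,0],[0,0,0]],[-1,[0,0,0],[0,0,0]]]'
python3 - <<'E'
from h import *
im=get_image("wrist");m=camera_model("wrist")
print([d[1:] for d in caps(im,m,15)])
im=get_image("scene");print([d[2] for d in caps(im,camera_model("scene"),63) if d[0][0]>420])
plan([468,158.5,4])
E
```

```text
t: 16.3
position: [465.4, 157.4, 160.4]
ee_rot: [0.0, 0.973, 0.232, -0.0]
contact_force: [0.7, -0.9, -0.3]
grip_width: 85.4
grasp_force: 0.0
t: 16.6
position: [468.4, 160.0, 160.7]
ee_rot: [-0.0, 0.973, 0.233, 0.001]
contact_force: [-0.4, -0.2, -0.1]
grip_width: 85.5
grasp_force: 0.0
[(array([ 443., -207.,   15.]), array([ 446.4, -125.6,   36.7])), (array([469., 160.,  15.]), array([467.8, 159.2,  42.2])), (array([439., 326.,  15.]), array([436.9, 325.5,  41.7]))]
[array([593.8, 297.5,  31.6]), array([480.1, 318.6,  38.9])]
t 16.7 pos [468.3 160.1 160.4] w 85.8 g 0.0 F [ 0.8  0.9 -0.6] rot [ 0.001  0.001 -0.47 ]
[468, 158.5, 4] [-0.005   0.0055  0.6256]
```

```bash
python3 -m pendant '[[-1,[-0.003,0.003,0.2],[0,0,0]],[-1,[-0.003,0.003,0.4],[0,0,0]],[-1,[-0.003,0.003,0.55],[0,0,0]],[-1,[-0.003,0.003,0.625],[0,0,0]],[-1,[-0.003,0.003,0.625],[0,0,0]],[-1,[-0.003,0.003,0.625],[0,0,0]],[1,[-0.003,0.003,0.625],[0,0,0]],[1,[-0.003,0.003,0.625],[0,0,0]],[1,[-0.003,0.003,0.625],[0,0,0]],[1,[-0.003,0.003,0.625],[0,0,0]],[1,[-0.003,0.003,0.625],[0,0,0]],[1,[-0.003,0.003,0.625],[0,0,0]]]'
python3 -m pendant '[[1,[0,0,0],[0,0,0]],[1,[0,0,0],[0,0,0]]]'
python3 -m pendant '[[1,[0,0,-0.05],[0,0,0]],[1,[0,0,-0.2],[0,0,0]],[1,[0,0,-0.4],[0,0,0]],[1,[0,0,-0.4],[0,0,0]],[1,[0,0,-0.4],[0,0,0]]]'
python3 - <<'E'
from h import *
im=get_image("wrist");m=camera_model("wrist")
p=ctrl.get_obs()['position'];print([d[1:] for d in caps(im,m,p[2]-4+15)])
plan([637,-37.5,102])
E
```

```text
t: 17.9
position: [467.4, 157.9, 5.1]
ee_rot: [-0.0, 0.973, 0.232, 0.001]
contact_force: [-1.1, -0.5, 5.1]
grip_width: 25.6
grasp_force: 58.6
t: 18.1
position: [467.4, 157.8, 5.1]
ee_rot: [-0.0, 0.973, 0.232, 0.001]
contact_force: [-0.8, -0.5, 5.4]
grip_width: 25.4
grasp_force: 58.6
t: 18.6
position: [467.3, 157.9, 105.6]
ee_rot: [-0.0, 0.973, 0.232, 0.001]
contact_force: [-0.3, -0.7, -1.5]
grip_width: 25.2
grasp_force: 59.5
[(array([473.,   5., 115.]), array([472.4,   7.5,  16.9])), (array([432., 142., 115.]), array([449.7, 150.1,  24.7])), (array([470., 161., 115.]), array([466.9, 158.9,  42.3])), (array([476., 274., 115.]), array([475.8, 271.1,  24.4]))]
t 18.65 pos [466.  157.5 104.2] w 25.5 g 59.5 F [ 0.1  0.  -1.5] rot [-0.    -0.001 -0.469]
[637, -37.5, 102] [0.2576 1.0047 0.0083]
```

The medium cap is held, centred at (467,159). I move short of the medium housing and check its rim.

```bash
python3 -m pendant '[[1,[-0.02,0.19,0],[0,0,0]],[1,[-0.04,0.38,0],[0,0,0]],[1,[-0.06,0.57,0],[0,0,0]],[1,[-0.08,0.76,0],[0,0,0]],[1,[-0.1,0.95,0],[0,0,0]],[1,[-0.1,1,0],[0,0,0]],[1,[-0.1,1,0],[0,0,0]],[1,[-0.1,1,0],[0,0,0]]]'
python3 - <<'E'
from h import *
im=get_image("wrist");m=camera_model("wrist");print(ctrl.get_obs()['position'])
u,v=proj(m,[637,-37.5,60]).astype(int);print(u,v)
im2=cv2.copyMakeBorder(im,60,0,0,0,cv2.BORDER_CONSTANT);m2=dict(m,cy=m['cy']+60)
for th in(160,175,190):print(rims(im2,m2,[(u,v+60,95)],th))
cv2.imwrite("pics/w9.png",im[:,:,::-1])
plan([637.5,-37.5,102])
E
```

```text
t: 19.45
position: [555.8, -74.6, 102.5]
ee_rot: [-0.002, 0.972, 0.233, -0.002]
contact_force: [0.3, -0.1, -1.5]
grip_width: 25.2
grasp_force: 59.6
[556.0560436  -73.62356644 102.87456993]
324 76
[array([640.7, -33.7,  39.2])]
[array([638. , -35.2,  36.6])]
[array([638. , -35.2,  36.6])]
t 19.5 pos [556.1 -73.6 102.9] w 25.4 g 59.6 F [-0.5 -0.3 -1.5] rot [ 0.003 -0.003 -0.472]
[637.5, -37.5, 102] [0.3559 0.0195 0.0027]
```

View pics/w9.png

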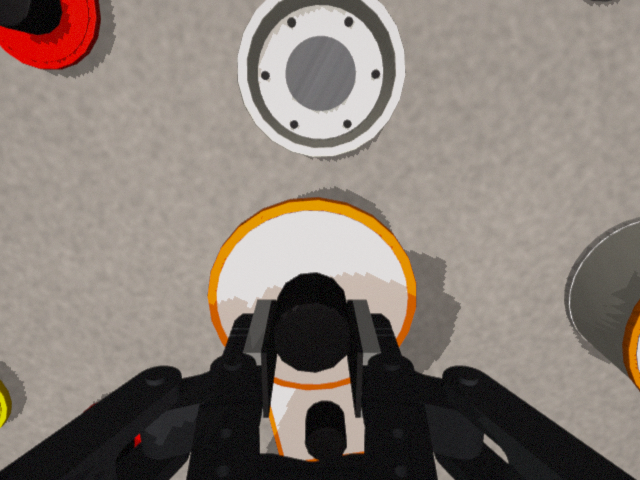

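The medium rim spans columns 237–406 with its bottom at row 157, i.e. about (637.5,-36.5). Moving over and lowering.

```bash
python3 -m pendant '[[1,[0.15,0.005,0],[0,0,0]],[1,[0.3,0.015,0],[0,0,0]],[1,[0.357,0.015,0],[0,0,0]],[1,[0.357,0.015,0],[0,0,0]],[1,[0.357,0.015,0.05],[0,0,0]],[1,[0.357,0.015,0.1],[0,0,0]],[1,[0.357,0.015,0.14],[0,0,0]],[1,[0.357,0.015,0.16],[0,0,0]],[1,[0.357,0.015,0.17],[0,0,0]],[1,[0.357,0.015,0.18],[0,0,0]],[1,[0.357,0.015,0.18],[0,0,0]]]'
python3 -m pendant '[[1,[0,0,0.005],[0,0,0]],[1,[0,0,0.01],[0,0,0]],[1,[0,0,0.01],[0,0,0]]]'
```

```text
t: 20.6
position: [638.8, -39.7, 59.0]
ee_rot: [-0.0, 0.973, 0.232, 0.0]
contact_force: [0.3, -0.2, -0.8]
grip_width: 25.4
grasp_force: 59.6
t: 20.9
position: [638.8, -39.6, 56.6]
ee_rot: [-0.0, 0.973, 0.232, 0.0]
contact_force: [-0.2, -0.6, -0.6]
grip_width: 25.6
grasp_force: 59.6
```

```bash
python3 -m pendant '[[1,[0,-0.01,0],[0,0,0]],[1,[0,-0.01,0.006],[0,0,0]],[1,[0,-0.01,0.013],[0,0,0]],[1,[0,-0.01,0.013],[0,0,0]]]'
python3 -m pendant '[[1,[0,0,0.006],[0,0,0]],[1,[0,0,0.01],[0,0,0]],[1,[0,0,0.01],[0,0,0]]]'
```

```text
t: 21.3
position: [637.7, -37.2, 53.3]
ee_rot: [-0.0, 0.973, 0.232, 0.0]
contact_force: [-0.2, 0.5, -2.0]
grip_width: 25.2
grasp_force: 59.7
t: 21.6
position: [637.8, -37.3, 53.1]
ee_rot: [-0.0, 0.973, 0.232, 0.0]
contact_force: [-3.8, 0.0, 9.6]
grip_width: 25.5
grasp_force: 60.8
```

Contact at the expected height. Releasing, rising and checking.

```bash
python3 -m pendant '[[-1,[0,0,-0.01],[0,0,0]],[-1,[0,0,-0.01],[0,0,0]],[-1,[0,0,-0.01],[0,0,0]],[-1,[0,0,-0.01],[0,0,0]],[-1,[0,0,-0.01],[0,0,0]],[-1,[0,0,-0.15],[0,0,0]],[-1,[0,0,-0.3],[0,0,0]],[-1,[0,0,-0.5],[0,0,0]],[-1,[-0.2,0,-0.6],[0,0,0]],[-1,[-0.4,0,-0.6],[0,0,0]],[-1,[-0.4,0,-0.6],[0,0,0]],[-1,[-0.4,0,-0.6],[0,0,0]]]'
python3 - <<'E'
from h import *
im=get_image("scene");m=camera_model("scene");s=get_image("side")
print([d[2] for d in caps(im,m,63) if d[0][1]>150])
cv2.imwrite("pics/end.png",np.vstack([cv2.resize(im[150:350,130:530],(800,400))[100:],cv2.resize(s[170:420,180:480],(720,600))[:300,:].repeat(1,0) if 0 else cv2.copyMakeBorder(cv2.resize(s[180:380,180:480],(450,300)),0,0,0,350,0)])[:,:,::-1])
E
```

```text
t: 22.8
position: [547.1, -83.9, 201.2]
ee_rot: [0.0, 0.973, 0.231, -0.0]
contact_force: [0.0, -0.1, 0.1]
grip_width: 85.5
grasp_force: 0.0
[array([593.9, 297.4,  31.6]), array([637.7, -37.6,  42.9]), array([480.2, 318.6,  38.9]), array([ 619. , -295.6,   54. ]), array([ 480.9, -122.6,   49.5])]
```

View pics/end.png

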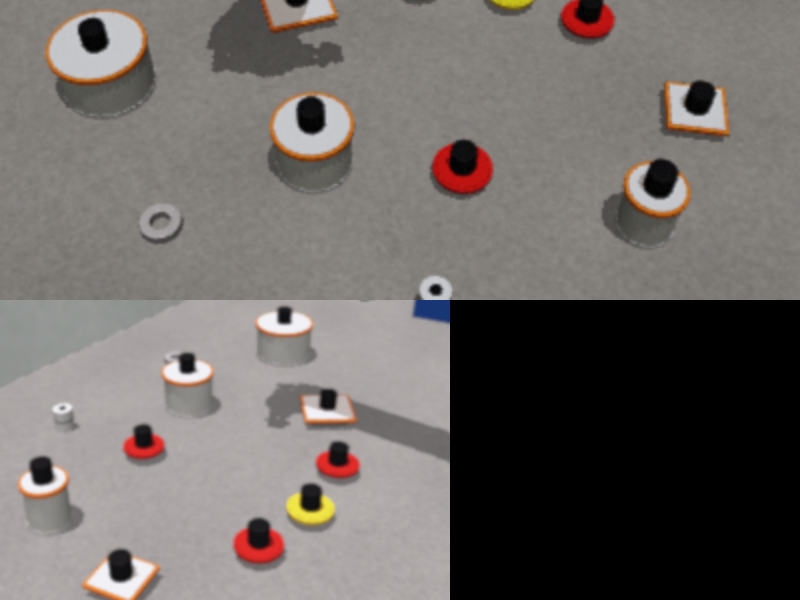

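In both views all three caps lie flat and centred on their own housings, the arm is clear, and the covers, bearing and coupling are undisturbed.

```bash
python3 -c "
from rig import ctrl
print(ctrl.close_job())"
```

```text
the job is handed in; nothing more can be done
None
```

All three round caps are seated flat and centred on the housings of their own size; the covers, bearing and coupling were left alone, and I handed the job in at about 23 s of the 83 s allowed.

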